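Take the cleaned starter drive out of the blasting cabinet

TASK

The starter drive (the steel part with the toothed gear on top) is blasted clean: reach in through the round port above it, lift it off its stand and out of the blue cabinet, and set it down gently, upright with the gear up, on the floor of the red tray in the free space beside the solenoid. Do not drop it. Leave the pulley and the solenoid standing where they are.

Things in the scene. Friction and masses are not known exactly. Their poses are not given: they have to be found in the camera images.
- cabinet: Fixed blue cabinet, 300 (x) x 500 (y) x 252 mm, closed but for two round ports. Origin: centre of its underside, on the bench; x away from its low front, y to its left, z up. Front wall (x = -150) 140 mm high; from its top a 5 mm thick wall slopes up at 25 degrees to x = +90, z = 252; then a flat clear roof to the back wall (x = +150). Ports in the slope at y = -120, +120.
- port_right (a point): Centre of the right-hand port (cabinet x = -30, y = -120), a round hole 170 mm in diameter with a black rim, in the outer face of the sloping wall, 196 mm above the bench. The hole's own axis leans 25 degrees from vertical, towards the cabinet's front; the point's axes are the cabinet's.
- port_left (a point): The same for the left-hand port (cabinet y = +120).
- stand_right: Fixed pedestal below the right-hand port: round foot, thin stem and a level black rubber disc 72 mm in diameter on top. Origin at the centre of its underside, 6 mm above the bench; its top is 60 mm above the origin. Within 9 mm of straight below the port's centre.
- stand_left: The same pedestal below the left-hand port.
- drive: Steel starter drive, loose, 100 mm tall, about 0.4 kg, upright on either pedestal, within 6 mm of its centre. Below: a round shell 56 mm in diameter, 45 mm tall, with a brass band, tapering to 36 mm at 52 mm. Above, from 52 to 100 mm: a toothed gear 32 mm in diameter, the place to grip. Origin: centre of its underside, z up through the gear.
- pulley: Brass-coloured grooved belt pulley on the other pedestal, 60 mm in diameter and 30 mm tall with a 24 mm hub up to 42 mm; loose, origin at the centre of its underside, z up. Stays where it is.
- tray: Fixed red open tray on the bench right of the cabinet, 180 (x) x 240 (y) mm, walls 22 mm high and 4 mm thick, inner floor 4 mm above the bench. Origin at the centre of its underside, z up; y along its long side.
- solenoid: Loose upright aluminium cylinder with a black cap and two copper studs, 45 mm in diameter, 76 mm tall, standing in the half of the tray towards the tray's -y end; the other half is free. Origin at the centre of its underside. Stays where it is.

How it is judged (in metres and radians):
On the way:
1. the starter drive is gripped and lifted at least 40 mm off its stand (height (world z) of drive above 0.106 m and contact force between the fingers and drive above 0.5 N), for 0.1 s.
At the end, for the whole second after the job is handed in: The starter drive stands upright (within 0.12 rad, gear up) on the tray's floor: its axis inside the tray (within 62 mm of the tray's centre along x and 92 mm along y), its underside below 10 mm over the bench, at rest and released. The pulley and the solenoid stand within 40 mm of where they began (x of drive in the frame of tray between -0.062 and 0.062 m and y of drive in the frame of tray between -0.092 and 0.092 m and z of drive in the frame of tray below 0.01 m and angle between drive's own z axis and vertical below 0.12 rad and linear speed of drive below 0.02 m/s and contact force between the fingers and drive below 0.1 N and distance of each of pulley, solenoid from where it was at the start of the episode below 0.04 m and angle between each of pulley, solenoid's own z axis and vertical below 0.4 rad); the robot touches nothing.
It fails at once if the starter drive is dropped (falls free faster than 0.6 m/s, about 20 mm of fall) (linear speed of drive above 0.6 m/s and contact force between the fingers and drive below 0.05 N).
It fails at once if the pulley is moved more than 40 mm or tipped (distance of pulley from where it was at the start of the episode above 0.04 m or angle between pulley's own z axis and vertical above 0.4 rad).
It fails at once if the solenoid is moved more than 40 mm or tipped (distance of solenoid from where it was at the start of the episode above 0.04 m or angle between solenoid's own z axis and vertical above 0.4 rad).
It also fails if it takes over 48 s, if anything falls off the work surface, if the arm or the gripper's body presses on something with over 40 N, if the wrist force passes 120 N, or if a joint passes its speed limit or range.

ROBOT

A 6-joint arm with a two-finger parallel gripper is mounted at the origin on the work surface. World frame = base frame: x ahead of the robot, y to its left, z up, the work surface at z = 0. Lengths are in m, angles in degrees, forces in N, time in s.
With the tool pointing down it reaches from about 0.25 to 0.725 m from the base axis. Payload 9.7 kg.
Tool frame: the origin (TCP) lies midway between the tips of the shut fingers; the grasp point (between the pads) lies 19 mm behind it; z points along the fingers, y is the line along which they close (so a half turn about z gives the same grasp; the last joint's range is limited). The gripper opens to 85 mm and grips with 20 to 120 N. Pads are 22 mm wide; open, the fingers measure 114 mm over their backs; the gripper's body (76 mm by 85 mm) begins 54 mm behind the grasp point. The pads swing forward as they close: fully open they stand 13 mm farther back than shut.
Start: joints at [-65.031, 4.979, 10.078, 95.1, 0, 90], TCP at [0.232, -0.499, 0.231] pointing down, gripper open.
Joint ranges: [-179.16, 179.16], [-48.56, 103.87], [-65.8, 70.77], [-126.05, 130.52], [-82.76, 87.17], [-180, 180]. Speed limits (degrees/s): [127.2, 127.2, 147.25, 180, 180, 180].

INTERFACE

Orientations are given as [roll, pitch, yaw] about the fixed x, y, z axes, in that order (R = Rz(yaw) Ry(pitch) Rx(roll)).
In Python, from workcell import * gives the robot as it stands.
- The arm moves only by the tool servo_tool, never from a script. Its argument "moves" is a list of rows, each a list of 4 numbers: the shift along the world's x, y, z in parts of the range, where 1.0 means 0.6 m, then the turn about the world's z in normalised numbers (1 is 180 degrees). A call has 1 to 20 rows; each row is the pose to reach, as a shift and turn from the pose commanded when the call began; what a row does not reach only later rows make up. A row lasts 1/12 s, in which the tool goes at most 41.7 mm and 7.16 degrees, less where a joint would pass 70% of its speed; a pose out of reach is approached as far as the arm can. No shift or turn number may pass 1 either way. A call with a gripper value outside its range is refused whole. "claw" is the closure, from 0 (fully open) to 1 (shut), set as the call begins (left out, the last holds). The fingers move at their own pace and stop on an object; "force" is the grip in N (left out, the last holds). Time passes only in rows, so rows that repeat a pose let the fingers close. It gives the time, the measured TCP pose, the force, the opening and the grip force at its end, in the units of the state.
- get_obs(): the state, without advancing time (a new reading comes with each control period).
- camera(name): name is "side" or "top" or "wrist"; returns the picture (400x640x3 uint8, red, green, blue); there is no depth.
- get_calibration(name): a dict with "fx", "fy", "cx", "cy" (pixels), "rvec" (rotation vector, rad) and "tvec" (3), from world to camera coordinates, as OpenCV has them; the wrist camera has in their place "tool_from_camera" (4x4, takes a point from camera to tool coordinates, whose origin is the TCP and whose axes are the flange's). Camera axes: x right, y down, z forward; pixel columns grow to the right and rows downward; lengths in m; the calibration is good to about 2 mm. The wrist camera is an equidistant fisheye: a pixel r from the principal point sees the ray r / f radians off the axis. A picture is of the moment at which its call begins: read the wrist's pose just before it. get_calibration takes no time and is no camera call.
- job_done(): hands the job in; it is judged then, once.
The state is a dict: "time": time; "q": joint angles; "qd": joint speeds; "joint_efforts": joint torques, N m; "ee_pos": TCP position; "tcp_rot": TCP orientation; "wrist_force": force on the tool from outside, world axes, zero at the start; "torque": the same for the moment, N m; "opening": finger opening in m; "grasp_force": force on a finger pad.
Only numpy, scipy, OpenCV 4.12 (cv2) and the standard library are available. Lean on these libraries where they do the work, as an engineer would, in place of code of your own. Each camera call takes 0.05 s, during which the arm holds its last target. There are 200 camera calls.

## Working session

There is one attempt and no reset: what is moved stays moved. The work goes in short steps, Python scripts to look and compute and a tool call to move; the robot and the scene stay as the last step left them, time stands still between calls to the robot, and variables do not carry over. Pictures are saved under pics/ and viewed, at most 10 in all, crops included, and the job is handed in when it is done.

Besides the shell and the picture viewer there is one more tool, called after "Emit:" by a JSON object that holds its "api" and its "payload". servo_tool: Moves the arm, as the interface text tells. Its arguments: {"type":"object","properties":{"moves":{"type":"array","items":{"type":"array","items":{"type":"number"}}},"claw":{"type":"number"},"force":{"type":"number"}},"required":["moves"]}

```bash
mkdir -p pics; python3 - <<'E'
from workcell import *
import cv2
o=get_obs(); print(o)
for n in("top","side","wrist"):
    c=get_calibration(n); print(n,c)
    cv2.imwrite(f"pics/{n}0.png",camera(n)[:,:,::-1])
E
```

```text
{'time': 0.0, 'q': array([-6.50325669e+01,  5.01251886e+00,  1.00354260e+01,  9.51007040e+01,
        9.05446796e-04,  9.00002046e+01]), 'qd': array([-0.09275593, -0.04130985,  0.01416855, -0.00066737,  0.03616618,
       -0.02252835]), 'joint_efforts': array([ 1.61461362e-04, -5.20385957e+01,  4.64805937e+01,  1.62647269e-02,
        7.41337999e-05, -6.46389012e-06]), 'ee_pos': array([ 0.23206353, -0.4983906 ,  0.23057817]), 'tcp_rot': array([-1.79922203e+02, -9.05168112e-04,  2.49672273e+01]), 'wrist_force': array([ 0.09427685, -0.28715671, -0.40986621]), 'torque': array([-0.01854261, -0.04832312,  0.02378988]), 'grasp_force': 0.0, 'opening': 0.08530160950984046}
top {'fx': 520.7918503068885, 'fy': 520.7918503068885, 'cx': 316.3333430221275, 'cy': 199.3832740598107, 'rvec': array([ 2.14614864, -2.12634946,  0.22510125]), 'tvec': array([-0.08625582,  0.55589588,  1.40538414])}
side {'fx': 483.2965641718561, 'fy': 483.2965641718561, 'cx': 318.95485092911076, 'cy': 199.97249012108946, 'rvec': array([ 0.54447928, -2.81344148,  0.97369536]), 'tvec': array([0.46786073, 0.28745944, 1.39479403])}
wrist {'fx': 309.70691628693146, 'fy': 309.70691628693146, 'cx': 319.52624771918806, 'cy': 198.3458805215937, 'tool_from_camera': array([[ 1.67921534e-04, -9.54359964e-01, -2.98658719e-01,
         7.81696761e-02],
       [ 9.99999984e-01,  1.42305439e-04,  1.07517097e-04,
        -3.36006447e-04],
       [-6.01092529e-05, -2.98658733e-01,  9.54359973e-01,
        -1.42522937e-01],
       [ 0.00000000e+00,  0.00000000e+00,  0.00000000e+00,
         1.00000000e+00]])}
```

View pics/top0.png

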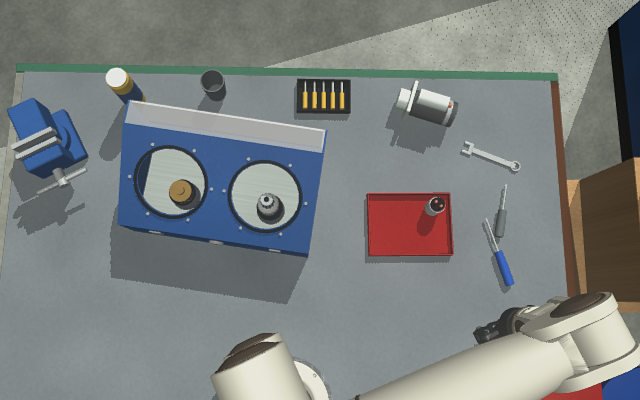

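View pics/side0.png

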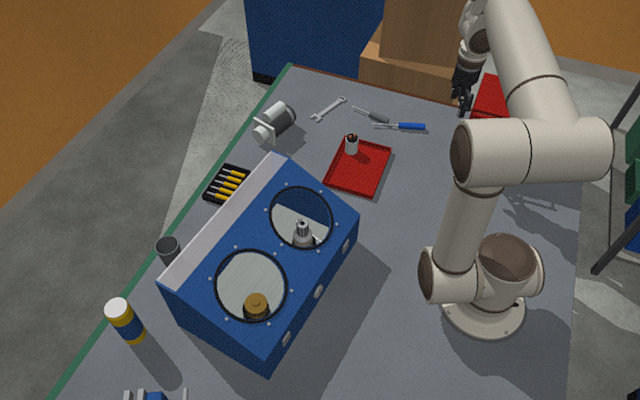

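```bash
cat > h.py <<'E'
import numpy as np, cv2
from workcell import *
def cam(n):
    c=get_calibration(n); R=cv2.Rodrigues(c["rvec"])[0]; K=np.array([[c["fx"],0,c["cx"]],[0,c["fy"],c["cy"]],[0,0,1]]); return K,R,c["tvec"]
def ray(n,p):
    K,R,t=cam(n); d=R.T@np.linalg.solve(K,[p[0],p[1],1]); return -R.T@t,d/np.linalg.norm(d)
def plane(n,p,z):
    o,d=ray(n,p); return o+d*(z-o[2])/d[2]
def tri(rays):
    A=sum(np.eye(3)-np.outer(d,d) for o,d in rays); b=sum((np.eye(3)-np.outer(d,d))@o for o,d in rays)
    X=np.linalg.solve(A,b); return X,[round(1e3*np.linalg.norm(np.cross(X-o,d)),1) for o,d in rays]
def proj(n,X):
    K,R,t=cam(n); u=K@(R@np.asarray(X)+t); return u[:2]/u[2]
E
python3 - <<'E'
import cv2,numpy as np
t=cv2.imread('pics/top0.png');s=cv2.imread('pics/side0.png')
def c(i,x,y): return cv2.resize(i[y:y+75,x:x+100],None,fx=4,fy=4,interpolation=cv2.INTER_CUBIC)
cv2.imwrite('pics/crops.png',np.vstack([np.hstack([c(t,218,160),c(t,360,187)]),np.hstack([c(s,255,185),c(s,315,125)])]))
E
```

```text
(no output)
```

View pics/crops.png

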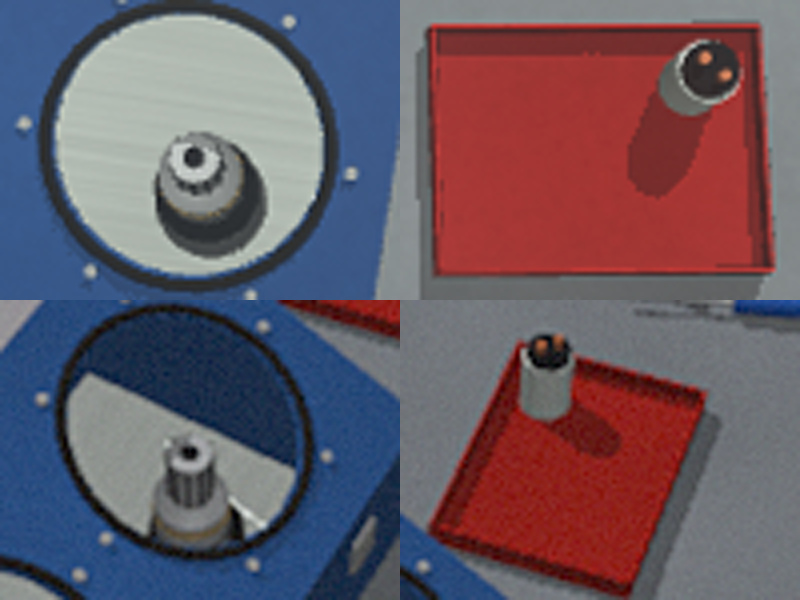

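```bash
python3 - <<'E'
from h import *
np.set_printoptions(precision=4,suppress=True)
f=lambda p,o:((p[0]+.5)/4-.5+o[0],(p[1]+.5)/4-.5+o[1])
TD,TT,SD,ST=(218,160),(360,187),(255,185),(315,125)
P=dict(gear=((193,157),TD,(189,153),SD),port=((189,144),TD,(184,131),SD),tTL=((30,27),TT,(119,43),ST),tTR=((360,26),TT,(306,92),ST),
 )
def T(a,oa,b,ob): return tri([ray('top',f(a,oa)),ray('side',f(b,ob))])
for k,v in P.items(): print(k,*T(*v))
print('sol',*T((309,72),TT,(150,50),ST))
top=[(30,27),(360,26),(373,272),(36,273)]
tc=[plane('top',f(p,TT),.022) for p in top]; print('tray top',np.array(tc),np.mean(tc,0))
sd=[(119,43),(306,92),(230,296),(31,230)]
sc=[plane('side',f(p,ST),.022) for p in sd]; print('side',np.array(sc),np.mean(sc,0))
for i,j in((0,3),(1,0),(2,1),(3,2)): print('tri corner',*T(top[i],TT,sd[j],ST))
L=plane('top',(170.5,181),.196);R=plane('top',f((189,144),TD),.196);d=L-R
print('ports',L,R,np.linalg.norm(d),'cab yaw',np.degrees(np.arctan2(-d[0],d[1])))
E
```

```text
gear [0.5358 0.0517 0.1654] [np.float64(0.4), np.float64(0.4)]
port [0.539  0.0524 0.1911] [np.float64(0.0), np.float64(0.0)]
tTL [ 0.5163 -0.1947  0.2944] [np.float64(10.7), np.float64(10.7)]
tTR [ 0.4889 -0.4425  0.0698] [np.float64(85.1), np.float64(85.1)]
sol [ 0.5433 -0.4151  0.0717] [np.float64(1.1), np.float64(1.1)]
tray top [[ 0.5816 -0.2277  0.022 ]
 [ 0.5853 -0.4664  0.022 ]
 [ 0.4083 -0.4685  0.022 ]
 [ 0.4054 -0.23    0.022 ]] [ 0.4951 -0.3482  0.022 ]
side [[ 0.5876 -0.4619  0.022 ]
 [ 0.4107 -0.4667  0.022 ]
 [ 0.4023 -0.2182  0.022 ]
 [ 0.5802 -0.2225  0.022 ]] [ 0.4952 -0.3423  0.022 ]
tri corner [ 0.5828 -0.2287  0.0142] [np.float64(0.4), np.float64(0.4)]
tri corner [ 0.588  -0.4681  0.0156] [np.float64(1.5), np.float64(1.5)]
tri corner [ 0.4097 -0.4691  0.0197] [np.float64(1.3), np.float64(1.3)]
tri corner [ 0.406  -0.2324  0.0039] [np.float64(0.9), np.float64(0.9)]
ports [0.5726 0.29   0.196 ] [0.538  0.0521 0.196 ] 0.2403885538666107 cab yaw -8.287401446070824
```

The rows are not in the units I measure in: shifts go in shares of 0.6 m and turns go in shares of 180 degrees. I convert before sending: 55 cm / 60 = 0.9167, 30.4 cm / 60 = 0.5067, 2.35 rad / 3.1416 = 0.748.

Emit:
{"api": "servo_tool", "payload": {"moves": [[0.0167,0.0333,0.05,0.0318],[0.05,0.0833,0.1,0.0637],[0.0833,0.15,0.15,0.1019],[0.1167,0.2167,0.1833,0.1401],[0.15,0.2667,0.1833,0.1783],[0.1833,0.3333,0.1833,0.2165],[0.2167,0.3833,0.1833,0.2546],[0.25,0.45,0.1833,0.2928],[0.2833,0.5,0.1833,0.331],[0.3167,0.5667,0.1833,0.3692],[0.35,0.6167,0.1833,0.4074],[0.3667,0.6667,0.1833,0.4456],[0.4,0.7167,0.1833,0.4838],[0.4167,0.7667,0.1833,0.522],[0.45,0.8167,0.1833,0.5602],[0.4667,0.85,0.1833,0.5984],[0.4833,0.8833,0.1833,0.6366],[0.5,0.9,0.1833,0.6748],[0.5067,0.9167,0.1833,0.713],[0.5067,0.9167,0.1833,0.748]], "claw": 0}}

```text
time: 1.82
ee_pos: [0.5369, 0.0531, 0.3402]
tcp_rot: [-180.0, -0.1, 160.1]
wrist_force: [0.2, 0.1, -0.2]
opening: 0.0849
grasp_force: 0.0
```

```bash
python3 - <<'E'
from h import *
np.set_printoptions(precision=4,suppress=True)
o=get_obs(); print(o['time'],o['q'],o['ee_pos'],o['tcp_rot'])
im=camera('wrist')[:,:,::-1]; cv2.imwrite('pics/w1.png',im)
# predicted pixel of gear top
from scipy.spatial.transform import Rotation as Ro
c=get_calibration('wrist');T=np.eye(4);T[:3,:3]=Ro.from_euler('xyz',o['tcp_rot'],degrees=True).as_matrix();T[:3,3]=o['ee_pos']
X=np.linalg.inv(T@c['tool_from_camera'])@[.5358,.0517,.1654,1]
th=np.arctan2(np.hypot(X[0],X[1]),X[2]);u=X[:2]/np.hypot(X[0],X[1])*th*c['fx']+[c['cx'],c['cy']];print(u)
E
```

```text
1.8167 [  5.6426   7.8532  25.6986 107.9308   0.0193  25.5782] [0.5369 0.0531 0.3402] [-179.9805   -0.0853  160.0644]
[316.522 176.39 ]
```

View pics/w1.png

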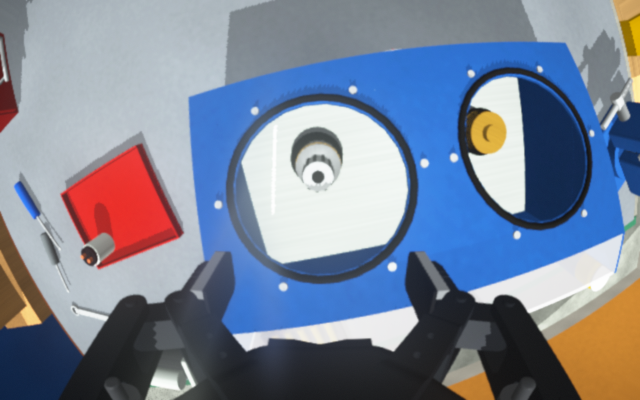

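The wrist view shows the gear's bore at (317,177), within 1 px of the predicted (316.5,176.4). The port is clear around the fingers, so I descend.

To row units: -21.5 cm / 60 = -0.3583, -21 cm / 60 = -0.35.

Emit:
{"api": "servo_tool", "payload": {"moves": [[-0.0017,-0.0017,-0.025,0],[-0.0017,-0.0017,-0.0667,0],[-0.0017,-0.0017,-0.1083,0],[-0.0017,-0.0017,-0.15,0],[-0.0017,-0.0017,-0.1833,0],[-0.0017,-0.0017,-0.2167,0],[-0.0017,-0.0017,-0.25,0],[-0.0017,-0.0017,-0.2833,0],[-0.0017,-0.0017,-0.3083,0],[-0.0017,-0.0017,-0.3333,0],[-0.0017,-0.0017,-0.35,0],[-0.0017,-0.0017,-0.3583,0],[-0.0017,-0.0017,-0.3583,0]], "claw": 0}}

```text
time: 2.95
ee_pos: [0.5347, 0.0502, 0.1254]
tcp_rot: [-180.0, -0.1, 159.5]
wrist_force: [0.4, -0.4, 0.2]
opening: 0.0852
grasp_force: 0.0
```

Emit:
{"api": "servo_tool", "payload": {"moves": [[0,0,0,0],[0,0,0,0],[0,0,0,0],[0,0,0,0],[0,0,0,0],[0,0,0,0],[0,0,0,0],[0,0,0,0],[0,0,0,0],[0,0,0,0],[0,0,0,0],[0,0,0,0]], "claw": 1, "force": 50}}

```text
time: 3.95
ee_pos: [0.5355, 0.0506, 0.127]
tcp_rot: [180.0, 0.1, 159.6]
wrist_force: [0.7, 0.9, 5.5]
opening: 0.0306
grasp_force: 49.1
```

```bash
python3 - <<'E'
from h import *
cv2.imwrite('pics/w2.png',camera('wrist')[:,:,::-1])
E
```

```text
(no output)
```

View pics/w2.png

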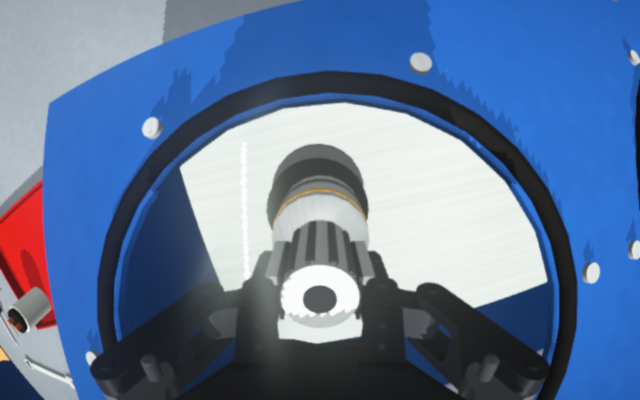

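Both fingers are firmly on the gear: bore at (320,299), opening 31 mm, 49 N. Lifting out.

To row units: 22 cm / 60 = 0.3667, 21.5 cm / 60 = 0.3583.

Emit:
{"api": "servo_tool", "payload": {"moves": [[0,0,0.005,0],[0,0,0.0167,0],[0,0,0.0333,0],[0,0,0.055,0],[0,0,0.0833,0],[0,0,0.1167,0],[0,0,0.15,0],[0,0,0.1833,0],[0,0,0.2167,0],[0,0,0.25,0],[0,0,0.2833,0],[0,0,0.3167,0],[0,0,0.3417,0],[0,0,0.3583,0],[0,0,0.3667,0],[0,0,0.3667,0]]}}

```text
time: 5.33
ee_pos: [0.5353, 0.0504, 0.3475]
tcp_rot: [180.0, 0.1, 159.6]
wrist_force: [1.0, -0.4, -4.7]
opening: 0.0309
grasp_force: 50.1
```

To row units: -34.5 cm / 60 = -0.575, -34 cm / 60 = -0.5667.

Emit:
{"api": "servo_tool", "payload": {"moves": [[0,-0.0083,0,0],[0,-0.025,0,0],[0,-0.05,0,0],[0,-0.0833,0,0],[0,-0.1167,0,0],[0,-0.15,0,0],[0,-0.1833,0,0],[-0.0083,-0.2167,0,0],[-0.0167,-0.25,0,0],[-0.025,-0.2833,0,0],[-0.0333,-0.3167,0,0],[-0.0417,-0.35,0,0],[-0.05,-0.3833,0,0],[-0.0583,-0.4167,0,0],[-0.0667,-0.45,0,0],[-0.0717,-0.4833,0,0],[-0.075,-0.5167,0,0],[-0.075,-0.55,0,0],[-0.075,-0.5667,0,0],[-0.075,-0.575,0,0]]}}

```text
time: 7.0
ee_pos: [0.4895, -0.2964, 0.3452]
tcp_rot: [180.0, -0.1, 159.5]
wrist_force: [-0.4, 0.1, -5.0]
opening: 0.031
grasp_force: 50.3
```

```bash
python3 - <<'E'
from h import *
o=get_obs(); print(o['time'],o['ee_pos'],o['tcp_rot'],o['wrist_force'],o['grasp_force'])
t=camera('top')[:,:,::-1][130:280,330:480];s=camera('side')[:,:,::-1][30:180,270:420]
cv2.imwrite('pics/c3.png',np.hstack([cv2.resize(i,(400,400),interpolation=cv2.INTER_CUBIC) for i in(t,s)]))
E
```

```text
7.0 [ 0.48945938 -0.29639312  0.34519381] [ 1.79999786e+02 -1.00066399e-01  1.59503481e+02] [-0.35838773  0.11806887 -4.97452112] 50.25446176528931
```

View pics/c3.png

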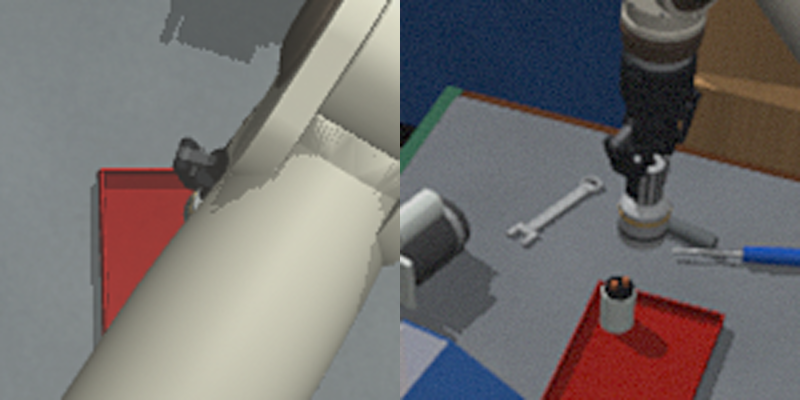

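Side view: the drive hangs upright in the grip at about (643,195), clear of the solenoid at (618,305). Lowering.

To row units: -27.5 cm / 60 = -0.4583, -27.4 cm / 60 = -0.4567.

Emit:
{"api": "servo_tool", "payload": {"moves": [[0,0,-0.0083,0],[0,0,-0.0333,0],[0,0,-0.0667,0],[0,0,-0.1,0],[0,0,-0.1333,0],[0,0,-0.1667,0],[0,0,-0.2,0],[0,0,-0.2333,0],[0,0,-0.2667,0],[0,0,-0.3,0],[0,0,-0.3333,0],[0,0,-0.3667,0],[0,0,-0.3917,0],[0,0,-0.4167,0],[0,0,-0.4333,0],[0,0,-0.445,0],[0,0,-0.4533,0],[0,0,-0.4567,0],[0,0,-0.4583,0],[0,0,-0.4583,0]]}}

```text
time: 8.77
ee_pos: [0.4904, -0.2947, 0.0718]
tcp_rot: [-180.0, 0.0, 159.6]
wrist_force: [-0.6, -0.2, -5.1]
opening: 0.0315
grasp_force: 50.3
```

To row units: -0.3 cm / 60 = -0.005, -0.2 cm / 60 = -0.0033.

Emit:
{"api": "servo_tool", "payload": {"moves": [[0,0,-0.0017,0],[0,0,-0.0033,0],[0,0,-0.005,0],[0,0,-0.005,0],[0,0,-0.005,0]]}}

```text
time: 9.18
ee_pos: [0.4901, -0.2946, 0.0683]
tcp_rot: [180.0, -0.0, 159.6]
wrist_force: [0.1, -0.5, -4.8]
opening: 0.031
grasp_force: 50.3
```

Still carrying the full weight; continue slowly.

To row units: -0.2 cm / 60 = -0.0033, -0.15 cm / 60 = -0.0025.

Emit:
{"api": "servo_tool", "payload": {"moves": [[0,0,-0.0017,0],[0,0,-0.0025,0],[0,0,-0.0033,0],[0,0,-0.0033,0],[0,0,-0.0033,0]]}}

```text
time: 9.6
ee_pos: [0.4901, -0.2946, 0.0663]
tcp_rot: [-180.0, -0.0, 159.6]
wrist_force: [-0.1, -0.0, -5.7]
opening: 0.0306
grasp_force: 50.3
```

To row units: -0.1 cm / 60 = -0.0017, -0.05 cm / 60 = -0.0008.

Emit:
{"api": "servo_tool", "payload": {"moves": [[0,0,-0.0008,0],[0,0,-0.0017,0],[0,0,-0.0017,0],[0,0,-0.0017,0]]}}

```text
time: 9.93
ee_pos: [0.4901, -0.2946, 0.0652]
tcp_rot: [-180.0, -0.0, 159.6]
wrist_force: [0.2, 0.1, -4.7]
opening: 0.0311
grasp_force: 50.3
```

To row units: -0.1 cm / 60 = -0.0017, -0.05 cm / 60 = -0.0008.

Emit:
{"api": "servo_tool", "payload": {"moves": [[0,0,-0.0008,0],[0,0,-0.0017,0],[0,0,-0.0017,0],[0,0,-0.0017,0]]}}

```text
time: 10.27
ee_pos: [0.4904, -0.2947, 0.065]
tcp_rot: [-180.0, 0.1, 159.6]
wrist_force: [-1.6, 1.3, 2.7]
opening: 0.0307
grasp_force: 51.0
```

To row units: -0.1 cm / 60 = -0.0017, -0.05 cm / 60 = -0.0008.

Emit:
{"api": "servo_tool", "payload": {"moves": [[0,0,-0.0008,0],[0,0,-0.0017,0],[0,0,-0.0017,0],[0,0,-0.0017,0]]}}

```text
time: 10.6
ee_pos: [0.4905, -0.2947, 0.065]
tcp_rot: [-180.0, 0.1, 159.6]
wrist_force: [-2.3, 4.0, 10.5]
opening: 0.0309
grasp_force: 51.9
```

The force reversed at the expected height (TCP 65 mm), so the drive is on the floor. Ease off 1 mm, then open.

To row units: 0.1 cm / 60 = 0.0017.

Emit:
{"api": "servo_tool", "payload": {"moves": [[0,0,0.0017,0],[0,0,0.0017,0],[0,0,0.0017,0]], "force": 20}}

```text
time: 10.85
ee_pos: [0.4905, -0.2947, 0.065]
tcp_rot: [-180.0, 0.1, 159.6]
wrist_force: [-2.4, 2.3, 6.6]
opening: 0.0311
grasp_force: 51.1
```

Emit:
{"api": "servo_tool", "payload": {"moves": [[0,0,0,0],[0,0,0,0],[0,0,0,0],[0,0,0,0],[0,0,0,0],[0,0,0,0],[0,0,0,0],[0,0,0,0],[0,0,0,0],[0,0,0,0]], "claw": 0}}

```text
time: 11.68
ee_pos: [0.4901, -0.2946, 0.0643]
tcp_rot: [-180.0, -0.0, 159.6]
wrist_force: [-0.8, 0.4, -0.7]
opening: 0.0859
grasp_force: 0.0
```

To row units: 18 cm / 60 = 0.3, 17 cm / 60 = 0.2833.

Emit:
{"api": "servo_tool", "payload": {"moves": [[0,0,0.0083,0],[0,0,0.025,0],[0,0,0.05,0],[0,0,0.0833,0],[0,0,0.1167,0],[0,0,0.15,0],[0,0,0.1833,0],[0,0,0.2167,0],[0,0,0.25,0],[0,0,0.2833,0],[0,0,0.3,0],[0,0,0.3,0],[0,0,0.3,0]]}}

```text
time: 12.77
ee_pos: [0.4904, -0.2947, 0.2445]
tcp_rot: [-180.0, 0.0, 159.6]
wrist_force: [-0.1, -0.0, -0.5]
opening: 0.0856
grasp_force: 0.0
```

```bash
python3 - <<'E'
from h import *
w=camera('wrist')[:,:,::-1];s=camera('side')[:,:,::-1][80:330,200:450]
cv2.imwrite('pics/c4.png',np.hstack([cv2.resize(w,(480,300)),cv2.resize(s,(300,300))]))
E
```

```text
(no output)
```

View pics/c4.png

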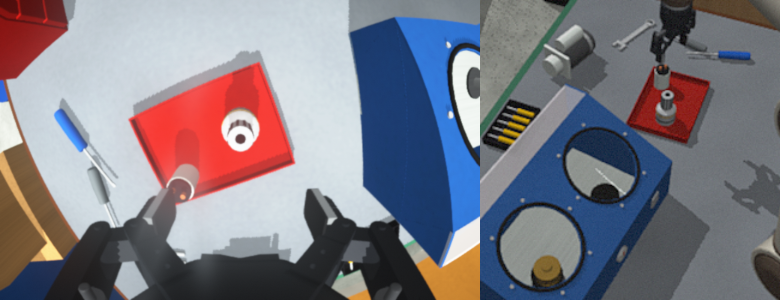

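The drive stands upright in the tray's free half: (240,135) in the wrist view and (667,105) in the side view. The solenoid (662,77) and the pulley (545,268) have not moved, and the gripper is clear.

```bash
python3 -c "
from workcell import *
print(job_done())"
```

```text
the job is handed in; nothing more can be done
None
```

The starter drive is out of the cabinet and standing upright, gear up, in the free half of the red tray; the pulley and solenoid are where they were, and the job was handed in at about 13 s, with no verdict shown.

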